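# Turn round the row of samples for the hardness tester

## Robot

A 6-joint arm with a two-finger parallel gripper is mounted at the origin on the work surface. World frame = base frame: x ahead of the robot, y to its left, z up, the work surface at z = 0. Lengths are in m, angles in rad, forces in N, time in s.
With the tool pointing down it reaches from about 0.375 to 0.925 m from the base axis. Payload 5.7 kg.
Tool frame: the origin (TCP) lies midway between the tips of the shut fingers; the grasp point (between the pads) lies 19 mm behind it; z points along the fingers, y is the direction in which the jaws open and shut (so a half turn about z gives the same grasp; the last joint's range is limited). The gripper opens to 88 mm and grips with 3 to 60 N. Pads are 20 mm wide; open, the fingers measure 115 mm over their backs; the gripper's body (75 mm by 178 mm) begins 61 mm behind the grasp point.
Start: joints at [-1.257, 0.359, 1.51, -0, 1.272, -0.115], TCP at [0.249, -0.546, 0.223] pointing down, gripper open.
Joint ranges: [-2.97, 2.97], [-1.01, 2.36], [0.21, 2.38], [-0.96, 4.11], [0.2, 2.71], [-2.98, 2.98]. Speed limits (rad/s): [2.39, 2.39, 3.14, 3.14, 3.14, 3.14].

## Interface

Orientations are given as a unit quaternion [w, x, y, z].
In Python, from workcell import robot, cams gives the robot as it stands. The module is installed in compiled form; this text tells all that it offers.
- The arm moves only by the shell command python3 -m inch 'ROWS' [FORCE]. ROWS is JSON, a list of rows, each a list of 3 entries, a list of its own where there are three numbers: the opening, from 0 (shut) to 1 (fully open), then the shift along the tool's x, y, z in mm, then the turn about the tool's z in degrees. A call has 1 to 20 rows; each row is the pose to reach, as a shift and turn from the pose commanded when the call began, along the tool's axes at that moment; what a row does not reach only later rows make up. A row lasts 1/8 s, in which the tool goes at most 62.5 mm and 10.7 degrees, less where a joint would pass 70% of its speed; a pose out of reach is approached as far as the arm can. A call with a gripper value outside its range is refused whole. The fingers move at their own pace and stop on an object; FORCE is the grip in N (left out, the last holds). Time passes only in rows, so rows that repeat a pose let the fingers close. It gives the time, the measured TCP pose, the force and the opening at its end, in the units of the state.
- robot.observe(): the state, without advancing time (a new reading comes with each control period).
- cams.capture(name): name is "side" or "top"; returns the picture (420x560x3 uint8, red, green, blue); there is no depth.
- cams.calibration(name): a dict with "K" (3x3 intrinsics, pixels), "k1" (the pictures are not rectified: a ray, as slopes to the right and down, at radius r is drawn at 1 + k1 r^2 times it, then the intrinsics apply), "world_to_cam" (4x4, takes a point from world to camera coordinates). Camera axes: x right, y up, looking along -z (the intrinsics and any distortion apply to the point x, -y, -z); pixel columns grow to the right and rows downward; lengths in m; the calibration is good to about 2 mm. A picture is of the moment at which its call begins. calibration takes no time and is no camera call.
- robot.close_job(): hands the job in, once; it reports no verdict.
Trained networks look in the newest picture that a camera, given by its name, has taken for a name from the list of things; names that differ only in an ending like _2 or _b are one class to them, and where a whole thing is asked for, a point or a joint stands for the part that bears it (a point fixed in the world has none). Each returns a list of dicts, best first, with "p" (0 to 1); they miss things now and then, are a little off and sometimes report something else, mostly with a low value. They report only what shows in the picture. A call takes as long as a camera call. They do not tell look-alikes from the thing itself.
- cams.recognise(camera, query): "uv" ([column, row] in pixels, amid what is visible of it).
- cams.trace(camera, query): "pixels" (420x560 bool, what is visible of it) and "uv" ([column, row] in pixels, amid what is visible of it).
- cams.tip_of(camera, query): "uv" ([column, row] in pixels: a listed point, or the origin of a listed thing).
The state is a dict: "clock": time; "joint_pos": joint angles; "joint_velocities": joint speeds; "tau": joint torques, N m; "ee_pos": TCP position; "eef_rot": TCP orientation; "ft_force": force on the tool from outside, world axes, zero at the start; "ft_torque": the same for the moment, N m; "opening": finger opening in m.
Only numpy, scipy, OpenCV 4.12 (cv2) and the standard library are available. Lean on these libraries where they do the work, as an engineer would, in place of code of your own. Each camera call takes 0.05 s, during which the arm holds its last target. There are 200 camera calls.

## Task

The four machined samples have been measured and stand in a row on the coloured pads of the black rack; move them to the four pockets of the grey rack in the reverse order, because the hardness tester takes them from the other end. The sample next to the orange mark on the black rack goes into the pocket farthest from the orange mark on the grey rack, and so on, until the one farthest from the black rack's mark stands in the pocket next to the grey rack's mark. Each must end standing upright on the floor of its own pocket, let go and still; set them down rather than drop them, and do not tip any over.

Things in the scene. Friction and masses are not known exactly. Their poses are not given: they have to be found in the camera images.
- brass_hex: Brass hexagonal bar sample, 30 mm across flats, 50 mm tall, 0.32 kg, two of its flats facing along its own +y and -y, at most about 8 degrees off square to the row. Stands upright; origin at the centre of its underside, z axis up.
- steel_step: Bright steel stepped round sample, 52 mm tall: 36 mm diameter for the lowest 18 mm, 28 mm diameter above, 0.30 kg. Stands upright; origin at the centre of its underside, z axis up.
- black_roller: Black plastic roller, plain cylinder of 34 mm diameter, 50 mm tall, a steel ring on its top, 0.06 kg. Stands upright; origin at the centre of its underside, z axis up.
- red_block: Red anodised aluminium square block, 30 x 30 mm, 50 mm tall, 0.12 kg, at most about 8 degrees off square to the row. Stands upright; origin at the centre of its underside, z axis up.
- blue_pad: Blue plastic pad, 54 (x) x 78 (y) x 4 mm, fixed on the black rack, x along the row. The brass hexagon stands on its middle at the start, and the pad stays behind as a record of where that sample stood. Origin at the centre of its underside, 10 mm above the table; its top is 14 mm above the table.
- yellow_pad: Yellow plastic pad, 54 (x) x 78 (y) x 4 mm, fixed on the black rack, x along the row. The steel stepped sample stands on its middle at the start, and the pad stays behind as a record of where that sample stood. Origin at the centre of its underside, 10 mm above the table; its top is 14 mm above the table.
- white_pad: White plastic pad, 54 (x) x 78 (y) x 4 mm, fixed on the black rack, x along the row. The black roller stands on its middle at the start, and the pad stays behind as a record of where that sample stood. Origin at the centre of its underside, 10 mm above the table; its top is 14 mm above the table.
- green_pad: Green plastic pad, 54 (x) x 78 (y) x 4 mm, fixed on the black rack, x along the row. The red block stands on its middle at the start, and the pad stays behind as a record of where that sample stood. Origin at the centre of its underside, 10 mm above the table; its top is 14 mm above the table.
- source_rack: Black plastic rack board, carrying the four coloured pads and the samples at the start, 280 (x) x 84 (y) x 10 mm, fixed; an orange block 14 mm long, 8 mm high marks its -x end. Row along x: places at x = -90 (by the mark), -30, 30, 90 mm, y = 0. Origin: centre of its underside, on the table.
- target_rack: Grey rack board, empty at the start, with four square pockets, 280 (x) x 84 (y) x 10 mm, fixed; an orange block 14 mm long, 8 mm high marks its -x end. Row along x: places at x = -90 (by the mark), -30, 30, 90 mm, y = 0. Origin: centre of its underside, on the table. Pockets 52 x 52 mm inside, floor 10 mm above the table, walls 8 mm thick, tops 18 mm above the table.
Things that resemble listed ones, but are neither listed nor needed, are in the scene too. Several things have the shape of the brass_hex; the one meant has the colours described above.

How it is judged:
At the end, for the whole second after the job is handed in: Each sample stands in the grey rack pocket mirroring its old place (recorded by its pad): k-th from the mark there, k-th from the far end here; within 14 mm of the pocket centre along each rack axis, within 4 mm of its floor, tilt under 0.12 rad, at rest (0.02 m/s, 0.2 rad/s) (((x of blue_pad in the frame of source_rack between -0.11 and -0.07 m and x of brass_hex in the frame of target_rack between 0.076 and 0.104 m) or (x of blue_pad in the frame of source_rack between -0.05 and -0.01 m and x of brass_hex in the frame of target_rack between 0.016 and 0.044 m) or (x of blue_pad in the frame of source_rack between 0.01 and 0.05 m and x of brass_hex in the frame of target_rack between -0.044 and -0.016 m) or (x of blue_pad in the frame of source_rack between 0.07 and 0.11 m and x of brass_hex in the frame of target_rack between -0.104 and -0.076 m)) and y of brass_hex in the frame of target_rack between -0.014 and 0.014 m and z of brass_hex in the frame of target_rack between 0.006 and 0.014 m and angle between each of brass_hex, steel_step, black_roller, red_block's own z axis and vertical below 0.12 rad and linear speed of each of brass_hex, steel_step, black_roller, red_block below 0.02 m/s and angular speed of each of brass_hex, steel_step, black_roller, red_block below 0.2 rad/s and ((x of yellow_pad in the frame of source_rack between -0.11 and -0.07 m and x of steel_step in the frame of target_rack between 0.076 and 0.104 m) or (x of yellow_pad in the frame of source_rack between -0.05 and -0.01 m and x of steel_step in the frame of target_rack between 0.016 and 0.044 m) or (x of yellow_pad in the frame of source_rack between 0.01 and 0.05 m and x of steel_step in the frame of target_rack between -0.044 and -0.016 m) or (x of yellow_pad in the frame of source_rack between 0.07 and 0.11 m and x of steel_step in the frame of target_rack between -0.104 and -0.076 m)) and y of steel_step in the frame of target_rack between -0.014 and 0.014 m and z of steel_step in the frame of target_rack between 0.006 and 0.014 m and ((x of white_pad in the frame of source_rack between -0.11 and -0.07 m and x of black_roller in the frame of target_rack between 0.076 and 0.104 m) or (x of white_pad in the frame of source_rack between -0.05 and -0.01 m and x of black_roller in the frame of target_rack between 0.016 and 0.044 m) or (x of white_pad in the frame of source_rack between 0.01 and 0.05 m and x of black_roller in the frame of target_rack between -0.044 and -0.016 m) or (x of white_pad in the frame of source_rack between 0.07 and 0.11 m and x of black_roller in the frame of target_rack between -0.104 and -0.076 m)) and y of black_roller in the frame of target_rack between -0.014 and 0.014 m and z of black_roller in the frame of target_rack between 0.006 and 0.014 m and ((x of green_pad in the frame of source_rack between -0.11 and -0.07 m and x of red_block in the frame of target_rack between 0.076 and 0.104 m) or (x of green_pad in the frame of source_rack between -0.05 and -0.01 m and x of red_block in the frame of target_rack between 0.016 and 0.044 m) or (x of green_pad in the frame of source_rack between 0.01 and 0.05 m and x of red_block in the frame of target_rack between -0.044 and -0.016 m) or (x of green_pad in the frame of source_rack between 0.07 and 0.11 m and x of red_block in the frame of target_rack between -0.104 and -0.076 m)) and y of red_block in the frame of target_rack between -0.014 and 0.014 m and z of red_block in the frame of target_rack between 0.006 and 0.014 m); the robot touches nothing.
It fails at once if a sample let go (dropped) more than about 40 mm above its place ((height (world z) of brass_hex above 0.055 m and contact force between the fingers and brass_hex below 0.001 N) or (height (world z) of steel_step above 0.055 m and contact force between the fingers and steel_step below 0.001 N) or (height (world z) of black_roller above 0.055 m and contact force between the fingers and black_roller below 0.001 N) or (height (world z) of red_block above 0.055 m and contact force between the fingers and red_block below 0.001 N)).
It fails at once if a sample tipped over (angle between any of brass_hex, steel_step, black_roller, red_block's own z axis and vertical above 0.7 rad).
It also fails if it takes over 106 s, if anything falls off the work surface, if the arm or the gripper's body presses on something with over 40 N, if the wrist force passes 120 N, or if a joint passes its speed limit or range.

## Working session

There is one attempt and no reset: what is moved stays moved. The work goes in short steps, Python scripts to look and compute and a shell command to move; the robot and the scene stay as the last step left them, time stands still between calls to the robot, and variables do not carry over. Pictures are saved under pics/ and viewed, about 12 in all and at most 16, crops included, and the job is handed in when it is done.

```bash
mkdir -p pics; cat > h.py <<'E'
import numpy as np, cv2
from workcell import robot, cams
from scipy.spatial.transform import Rotation as R
def ray(cam,uv):
    c=cams.calibration(cam);K=np.array(c["K"]);T=np.array(c["world_to_cam"])
    x=(uv[0]-K[0,2])/K[0,0];y=(uv[1]-K[1,2])/K[1,1]
    rd=np.hypot(x,y);r=rd
    for _ in range(20): r=rd/(1+c["k1"]*r*r)
    s=r/rd if rd>0 else 1
    d=T[:3,:3].T@np.array([x*s,-y*s,-1]);o=-T[:3,:3].T@T[:3,3]
    return o,d
def at(cam,uv,z):
    o,d=ray(cam,uv);return (o+d*(z-o[2])/d[2])
def proj(cam,P):
    c=cams.calibration(cam);K=np.array(c["K"]);T=np.array(c["world_to_cam"])
    p=T[:3,:3]@np.array(P)+T[:3,3];x=p[0]/-p[2];y=-p[1]/-p[2];f=1+c["k1"]*(x*x+y*y)
    return np.array([K[0,0]*x*f+K[0,2],K[1,1]*y*f+K[1,2]])
def save(name,img): cv2.imwrite("pics/"+name,img[:,:,::-1])
E
python3 - <<'E'
from h import *
np.set_printoptions(precision=4,suppress=True)
t=cams.capture("top");s=cams.capture("side");save("top0.png",t);save("side0.png",s)
for c in("top","side"):
    k=cams.calibration(c);T=np.array(k["world_to_cam"]);print(c,k["K"][0],k["k1"],-T[:3,:3].T@T[:3,3])
for n in ["brass_hex","steel_step","black_roller","red_block","blue_pad","yellow_pad","white_pad","green_pad","source_rack","target_rack"]:
    z={"d":.0}.get(n,.064 if n[-3:] in("hex","tep","ler","ock") else .014 if "pad" in n else .01)
    for d in cams.recognise("top",n)[:4]: print(n,np.array(d["uv"]),round(d["p"],2),at("top",d["uv"],z)[:2])
print(robot.observe())
E
```

```text
top [492.6216   0.     282.6305] 0.03360327443537494 [ 0.4162 -0.0356  0.9668]
side [453.2929   0.     286.2287] -0.1324026422974732 [0.5174 0.5512 0.5328]
brass_hex [327.8 196.7] 0.87 [ 0.5765 -0.1351]
brass_hex [428.9 212.8] 0.82 [ 0.5509 -0.3232]
brass_hex [376.9 200.5] 0.67 [ 0.5716 -0.2267]
steel_step [378.2 167.1] 0.88 [ 0.6354 -0.2295]
black_roller [382. 233.] 0.78 [ 0.511  -0.2357]
black_roller [372.5 218.3] 0.44 [ 0.538  -0.2183]
red_block [378.  262.9] 0.58 [ 0.456  -0.2279]
blue_pad [368.  201.4] 0.89 [ 0.578  -0.2197]
blue_pad [377.2 261.8] 0.36 [ 0.4602 -0.2371]
yellow_pad [369.4 175.1] 0.77 [ 0.6309 -0.2227]
white_pad [367.6 230.9] 0.62 [ 0.5197 -0.2188]
green_pad [368.6 259.9] 0.59 [ 0.4635 -0.2205]
green_pad [156.7 228.5] 0.45 [0.5147 0.1899]
source_rack [367.9 213.8] 0.7 [ 0.554  -0.2202]
target_rack [157.3 230.8] 0.96 [0.5106 0.1895]
{'clock': 0.6, 'joint_pos': array([-1.2571,  0.3588,  1.5104, -0.    ,  1.2725, -0.1151]), 'joint_velocities': array([ 0.0005, -0.0022, -0.0016, -0.0011, -0.0018, -0.0015]), 'tau': array([ -0.0005, -51.5048, -27.1005,   0.0676,   0.0251,  -0.    ]), 'ee_pos': array([ 0.2495, -0.5456,  0.2226]), 'eef_rot': array([-0.0001,  0.9771,  0.2128, -0.    ]), 'ft_force': array([ 0.0075, -0.0904, -0.5768]), 'ft_torque': array([-0.0054,  0.0221, -0.0208]), 'opening': 0.08780717330869871}
```

View pics/top0.png

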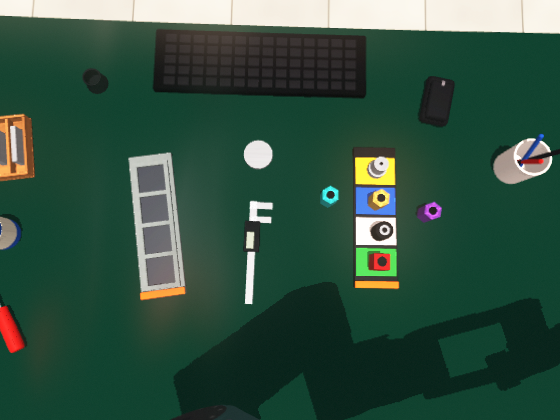

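View pics/side0.png

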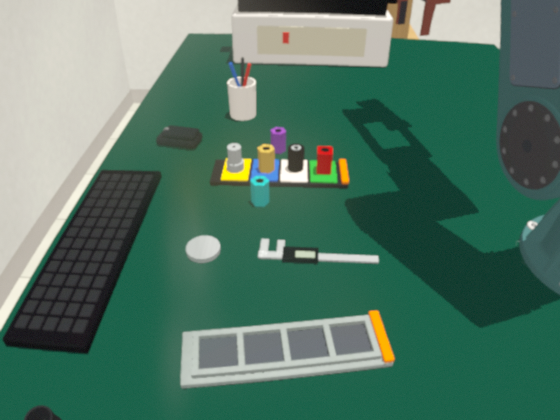

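Look-alikes for the brass hex are cyan (330,195), purple (432,211) and brass-gold (381,198). The last stands on the blue pad, so I choose that one. Orange marks are at the lower (near-robot) ends: source (377,285), target (162,293). From the mark: red, roller, hex, steel. Now I'll measure the racks and check a crop.

```bash
python3 - <<'E'
from h import *
np.set_printoptions(precision=4,suppress=True)
t=cams.capture("top")
crop=cv2.resize(t[140:300,300:450],None,fx=3.6,fy=3.6,interpolation=cv2.INTER_CUBIC);save("crop0.png",crop)
crop=cv2.resize(t[140:310,115:200],None,fx=3.5,fy=3.5,interpolation=cv2.INTER_CUBIC);save("crop1.png",crop)
def rect(mask,z):
    n,l,st,_=cv2.connectedComponentsWithStats(mask.astype(np.uint8));i=1+st[1:,4].argmax()
    c=max(cv2.findContours((l==i).astype(np.uint8),0,1)[0],key=len)[:,0]
    P=np.array([at("top",p,z)[:2] for p in cv2.convexHull(c)[:,0].astype(float)],np.float32)*1000
    return cv2.minAreaRect(P)
for n,z in [("blue_pad",.014),("yellow_pad",.014),("white_pad",.014),("green_pad",.014),("source_rack",.01),("target_rack",.018)]:
    d=cams.trace("top",n)[0];print(n,round(d["p"],2),rect(d["pixels"],z))
hsv=cv2.cvtColor(t,cv2.COLOR_RGB2HSV);org=((hsv[:,:,0]>8)&(hsv[:,:,0]<20)&(hsv[:,:,1]>200)&(hsv[:,:,2]>180))
for a,b in((120,200),(345,410)):
    m=org.copy();m[:,:a]=0;m[:,b:]=0;m[:270]=0;print("orange",rect(m,.018))
for n in ["brass_hex","steel_step","black_roller","red_block"]:
    for cam in("top","side"):
        if cam=="side" and n=="brass_hex": cams.capture("side")
        for d in cams.tip_of(cam,n)[:3]: print(n,cam,np.array(d["uv"]),round(d["p"],2),at(cam,d["uv"],.014)[:2]*1000)
E
```

```text
blue_pad 0.66 ((579.2824096679688, -231.67674255371094), (78.85398864746094, 53.81135559082031), 89.7764663696289)Traceback (most recent call last):
  File "<stdin>", line 12, in <module>
IndexError: list index out of range
```

View pics/crop0.png

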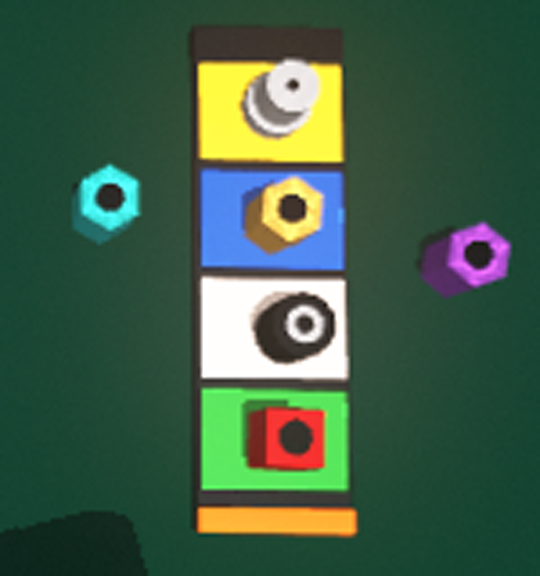

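View pics/crop1.png

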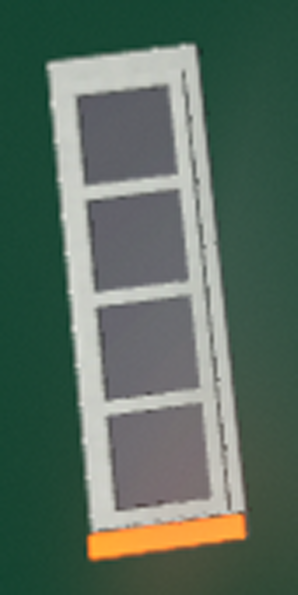

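```bash
python3 - <<'E'
from h import *
np.set_printoptions(precision=1,suppress=True)
t=cams.capture("top");hsv=cv2.cvtColor(t,cv2.COLOR_RGB2HSV).astype(int);h,s,v=hsv[:,:,0],hsv[:,:,1],hsv[:,:,2]
def rect(m,z,box):
    mm=np.zeros_like(m);a,b,c,d=box;mm[c:d,a:b]=m[c:d,a:b]
    n,l,st,_=cv2.connectedComponentsWithStats(mm.astype(np.uint8));i=1+st[1:,4].argmax()
    c=cv2.findContours((l==i).astype(np.uint8),0,1)[0][0]
    P=np.array([at("top",p,z)[:2] for p in cv2.convexHull(c)[:,0].astype(float)],np.float32)*1000
    r=cv2.minAreaRect(P);return np.array(r[0]),np.array(r[1]),round(r[2],1)
S=(345,410,145,295)
for n,m in {"yellow":(h>24)&(h<34)&(s>200),"blue":(h>100)&(h<120)&(s>120)&(v>120),"white":(s<40)&(v>200),"green":(h>50)&(h<70)&(s>120)&(v>150)}.items():
    print(n,rect(m,.014,S if n!="white" else (345,410,212,250)))
org=(h>8)&(h<20)&(s>200)&(v>180)
print("orgS",rect(org,.018,(345,410,270,295)));print("orgT",rect(org,.018,(120,200,270,305)))
C=lambda p:(115+p[0]/3.5-.36,140+p[1]/3.5-.36)
for n,p,z in [("TL",(48,64),.01),("TR",(195,44),.01),("BLo",(88,560),.018),("BRo",(246,538),.018)]: print(n,at("top",C(p),z)[:2]*1000)
# pocket top-right inner corners (wall top z=18)
for p in [(169,85),(180,190),(193,296),(203,403)]: print("pk TRin",at("top",C(p),.018)[:2]*1000)
for n in ["target_rack","source_rack"]:
    for d in cams.tip_of("top",n)[:1]: print(n,d["p"],at("top",d["uv"],0)[:2]*1000)
for d in cams.trace("top","target_rack")[:1]: print("trace",rect(d["pixels"],.01,(100,210,130,310)))
for n in ["brass_hex","steel_step","black_roller","red_block"]:
    for d in cams.tip_of("top",n)[:3]: print(n,round(d["p"],2),at("top",d["uv"],.014)[:2]*1000)
E
```

```text
yellow (array([ 657.8, -194.1]), array([14.3,  0. ]), -179.9)
blue (array([ 580. , -234.6]), array([54.2, 77. ]), 0.0)
white (array([ 520.2, -234.3]), array([76.4, 53.1]), 90.0)
green (array([ 460.9, -234.8]), array([51.9, 78.7]), 1.4)
orgS (array([ 416.9, -234.6]), array([13.2, 82.5]), 1.3)
orgT (array([388.9, 210.7]), array([4.2, 8.1]), 66.6)
TL [653.7 254.4]
TR [667.7 172.8]
BLo [379.4 212.4]
BRo [392.5 128.8]
pk TRin [641.6 184.3]
pk TRin [582.1 174.9]
pk TRin [523.1 164.5]
pk TRin [464.6 155.8]
target_rack 0.79 [523.8 194.9]
source_rack 0.78 [ 554.9 -236.7]
trace (array([522.9, 191. ]), array([279.7,  86.6]), 8.6)
brass_hex 0.57 [ 580.2 -140. ]
brass_hex 0.53 [ 555.5 -330.1]
steel_step 0.6 [ 643.7 -231.9]
black_roller 0.6 [ 517.9 -239.2]
red_block 0.82 [ 459.7 -229.1]
```

Brass hex confirmed in the crop (gold, on the blue pad at about (380,198)). Red, roller, hex and steel stand at x≈461/520/580/640, y≈-234.5. Grey rack centre is (523,191.5), yaw about 9°. Moving above the red block.

```bash
python3 -m inch '[[1,[322,-195,72],24.6],[1,[322,-195,72],24.6],[1,[322,-195,72],24.6],[1,[322,-195,72],24.6],[1,[322,-195,72],24.6],[1,[322,-195,72],24.6],[1,[322,-195,72],24.6],[1,[322,-195,72],24.6],[1,[322,-195,72],24.6]]' 20
python3 - <<'E'
from h import *
np.set_printoptions(precision=1,suppress=True)
a=cams.capture("side");save("s1.png",cv2.resize(a[100:220,180:400],None,fx=3,fy=3,interpolation=cv2.INTER_CUBIC))
o=robot.observe();print(o["ee_pos"]*1000,o["eef_rot"],o["clock"],o["joint_pos"])
for n in ["brass_hex","steel_step","black_roller","red_block"]:
    for d in cams.tip_of("side",n)[:3]: print(n,round(d["p"],2),np.array(d["uv"]),at("side",d["uv"],.014)[:2]*1000)
    for d in cams.recognise("side",n)[:1]: print("   c",at("side",d["uv"],.039)[:2]*1000)
E
```

```text
clock: 2.28
ee_pos: [0.4609, -0.2359, 0.151]
eef_rot: [0.0, 1.0, -0.001, 0.0]
ft_force: [0.3, 0.1, -0.7]
opening: 0.088
[ 460.8 -236.   151. ] [ 0.  1. -0.  0.] 2.325 [-0.6  0.3  1.8 -0.   1.   1. ]
brass_hex 0.88 [278.5 152.9] [ 554.6 -293. ]
brass_hex 0.68 [258.3 199.4] [ 585.2 -124.8]
brass_hex 0.66 [266.6 167.7] [ 576.6 -233.4]
   c [ 580.1 -130.6]
steel_step 0.72 [232.4 166.1] [ 648.2 -236.2]
steel_step 0.28 [268.  166.2] [ 574.1 -239.2]
   c [ 644.3 -223.3]
black_roller 0.88 [294.6 167.2] [ 518.7 -238.1]
   c [ 514.4 -246. ]
red_block 0.59 [324.8 167.2] [ 455.8 -241.3]
red_block 0.29 [323.  168.5] [ 459.7 -236.2]
   c [ 463.7 -228.7]
```

View pics/s1.png

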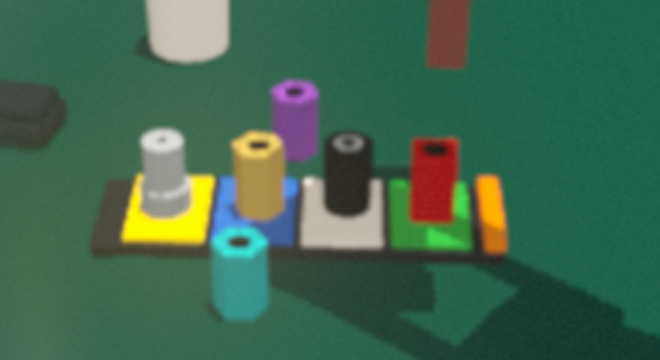

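The side crop shows four upright samples (steel, gold hex, roller, red) with spare cyan and purple hexes outside the rack. The gripper is above the frame. Descend and grip red.

```bash
python3 -m inch '[[1,[0,0,50],0],[1,[0,0,90],0],[1,[0,0,117],0],[1,[0,0,117],0],[1,[0,0,117],0],[0.3,[0,0,117],0],[0.1,[0,0,117],0],[0.1,[0,0,117],0],[0.1,[0,0,117],0],[0.1,[0,0,117],0]]' 20
python3 -c "
from h import *
a=cams.capture('side');save('s2.png',cv2.resize(a[60:220,180:400],None,fx=3,fy=3))"
```

```text
clock: 3.98
ee_pos: [0.4612, -0.2344, 0.0337]
eef_rot: [-0.0, 1.0, -0.0, -0.0]
ft_force: [0.7, -0.6, 0.3]
opening: 0.0412
```

View pics/s2.png

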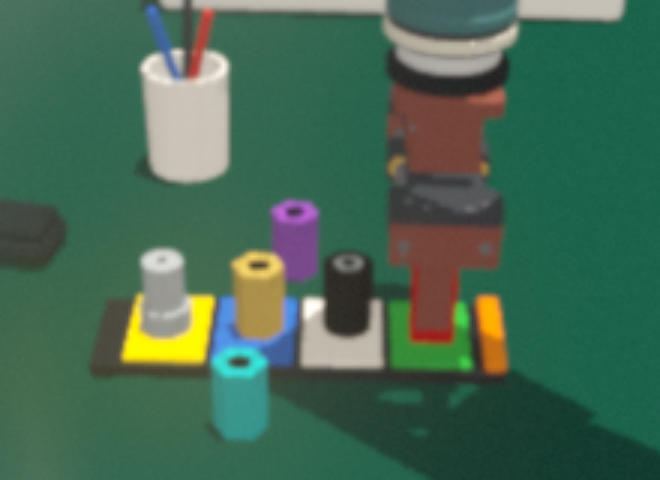

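The gripper sits centred over red at crop (433,300), still closing. Continue closing.

```bash
python3 -m inch '[[0.1,[0,0,0],0],[0.1,[0,0,0],0],[0.1,[0,0,0],0],[0.1,[0,0,0],0],[0.1,[0,0,-8],0],[0.1,[0,0,-8],0]]' 20
```

```text
clock: 4.78
ee_pos: [0.4617, -0.2347, 0.0423]
eef_rot: [0.0, 1.0, -0.0, 0.0]
ft_force: [0.0, -0.7, -1.4]
opening: 0.0303
```

```bash
python3 -m inch '[[0.1,[0,0,-50],0],[0.1,[0,0,-100],0],[0.1,[40,-120,-100],-9],[0.1,[100,-290,-100],-9],[0.1,[151,-440,-100],-9],[0.1,[151,-440,-100],-9],[0.1,[151,-440,-100],-9],[0.1,[151,-440,-100],-9],[0.1,[151,-440,-100],-9],[0.1,[151,-440,-100],-9],[0.1,[151,-440,-100],-9],[0.1,[151,-440,-60],-9],[0.1,[151,-440,-20],-9],[0.1,[151,-440,-10],-9],[0.1,[151,-440,-10],-9],[0.1,[151,-440,-10],-9]]' 20
python3 - <<'E'
from h import *
a=cams.capture("side");save("s3.png",cv2.resize(a[230:390,150:400],None,fx=3,fy=3,interpolation=cv2.INTER_CUBIC))
np.set_printoptions(precision=1,suppress=True)
b=cams.capture("top");o=robot.observe();print(o["ee_pos"]*1000)
for n in ["red_block"]:
  for c in ("side","top"):
    for d in cams.tip_of(c,n)[:2]: print(n,c,round(d["p"],2),np.array(d["uv"]),at(c,d["uv"],o["ee_pos"][2]-.02)[:2]*1000)
E
```

```text
clock: 6.78
ee_pos: [0.6138, 0.2054, 0.0534]
eef_rot: [-0.0, 0.997, 0.078, 0.001]
ft_force: [0.0, 0.8, -0.1]
opening: 0.0305
[613.7 205.6  53.4]
red_block side 0.61 [216.1 340.2] [614.1 204.8]
red_block top 0.53 [149.7 174.9] [615.7 204.6]
```

View pics/s3.png

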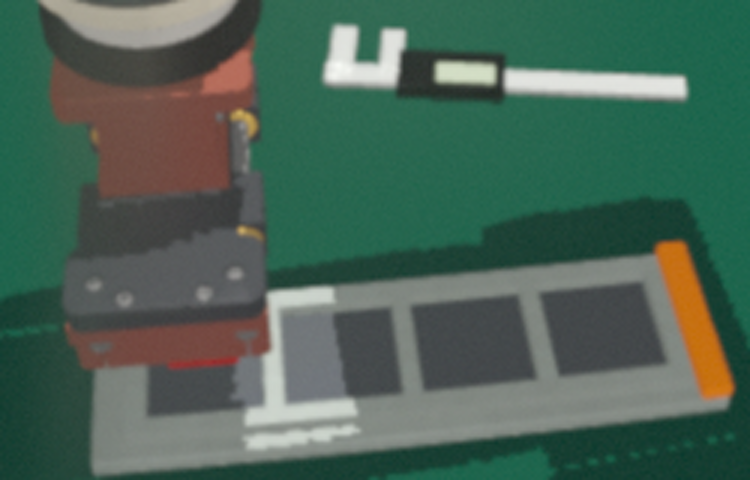

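Red is over the last pocket, crop (200,365), as both views agree. Lower, release, retreat.

```bash
python3 -m inch '[[0.1,[-1,0,10],0],[0.1,[-2,0,17],0],[0.1,[-2,0,20],0],[0.1,[-2,0,22],0],[0.1,[-2,0,23],0],[0.1,[-2,0,23],0],[0.1,[-2,0,23],0]]' 20
python3 - <<'E'
from h import *
np.set_printoptions(precision=1,suppress=True)
C=lambda p:(150+p[0]/3-.33,230+p[1]/3-.33)
for q in [[(412,303),(520,296),(537,378),(425,390)],[(541,293),(643,283),(665,362),(560,377)]]:
    print(at("side",C(np.mean(q,0)),.012)[:2]*1000)
E
```

```text
clock: 7.85
ee_pos: [0.6101, 0.2051, 0.0296]
eef_rot: [0.0, 0.997, 0.078, -0.0]
ft_force: [-3.3, -0.4, 7.3]
opening: 0.03
[493.9 189.8]
[435. 181.]
```

```bash
python3 -m inch '[[0.5,[0,0,-1],0],[0.6,[0,0,-1],0],[0.7,[0,0,-1],0],[0.7,[0,0,-1],0],[0.7,[0,0,-10],0],[0.7,[0,0,-40],0],[0.8,[0,0,-100],0],[1,[-159,420,-110],9],[1,[-159,420,-110],9],[1,[-159,420,-110],9],[1,[-159,420,-110],9],[1,[-159,420,-110],9],[1,[-159,420,-110],9],[1,[-159,420,-110],9],[1,[-159,420,-110],9],[1,[-159,420,-110],9],[1,[-159,420,-110],9]]' 20
python3 - <<'E'
from h import *
a=cams.capture("side");save("s4.png",cv2.resize(a[130:390,150:400],None,fx=2.2,fy=2.2,interpolation=cv2.INTER_CUBIC))
np.set_printoptions(precision=1,suppress=True)
b=cams.capture("top");o=robot.observe();print(o["ee_pos"]*1000)
for c in ("side","top"):
    for d in cams.tip_of(c,"red_block")[:2]: print(c,round(d["p"],2),np.array(d["uv"]),at(c,d["uv"],.01)[:2]*1000)
E
```

```text
clock: 9.98
ee_pos: [0.519, -0.2328, 0.1387]
eef_rot: [-0.0, 1.0, 0.0, -0.0]
ft_force: [0.3, -0.2, 0.0]
opening: 0.0879
[ 519.1 -232.7  138.6]
side 0.79 [219.  351.2] [612.2 205.9]
top 0.59 [152.8 181.6] [607.4 203.9]
```

View pics/s4.png

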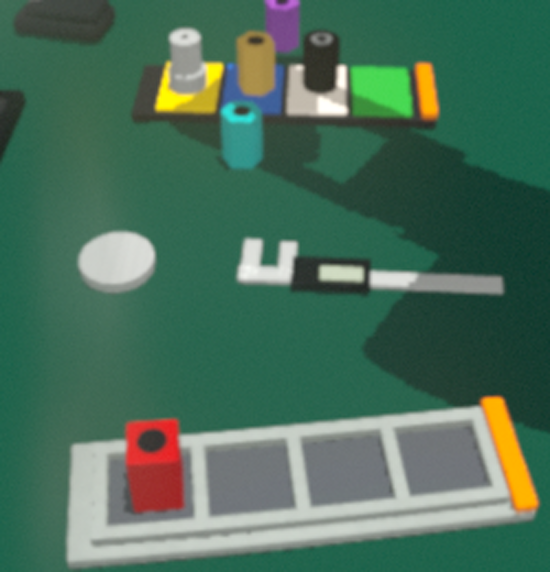

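Red stands upright in the far pocket, crop (157,470). Now the roller.

```bash
python3 -m inch '[[1,[1,2,50],0],[1,[1,2,90],0],[1,[1,2,105],0],[1,[1,2,105],0],[0.7,[1,2,105],0],[0.5,[1,2,105],0],[0.1,[1,2,105],0],[0.1,[1,2,105],0],[0.1,[1,2,105],0],[0.1,[1,2,105],0],[0.1,[1,2,105],0],[0.1,[1,2,105],0],[0.1,[1,2,105],0],[0.1,[1,2,97],0],[0.1,[1,2,97],0]]' 15
```

```text
clock: 12.05
ee_pos: [0.5201, -0.2364, 0.0422]
eef_rot: [-0.0, 1.0, -0.0, 0.0]
ft_force: [-0.8, -0.2, -1.5]
opening: 0.034
```

```bash
python3 -m inch '[[0.1,[0,0,-50],0],[0.1,[0,0,-100],0],[0.1,[33,-433,-100],-9],[0.1,[33,-433,-100],-9],[0.1,[33,-433,-100],-9],[0.1,[33,-433,-100],-9],[0.1,[33,-433,-100],-9],[0.1,[33,-433,-100],-9],[0.1,[33,-433,-100],-9],[0.1,[33,-433,-100],-9],[0.1,[33,-433,-100],-9],[0.1,[33,-433,-60],-9],[0.1,[33,-433,-20],-9],[0.1,[33,-433,-10],-9],[0.1,[33,-433,-10],-9],[0.1,[33,-433,-10],-9]]' 15
```

```text
clock: 14.05
ee_pos: [0.5545, 0.1963, 0.0532]
eef_rot: [-0.0, 0.997, 0.078, 0.001]
ft_force: [0.0, 0.1, 0.2]
opening: 0.0338
```

```bash
python3 -m inch '[[0.1,[-1,0,10],0],[0.1,[-1,0,17],0],[0.1,[-1,0,20],0],[0.1,[-1,0,22],0],[0.1,[-1,0,23],0],[0.1,[-1,0,23],0],[0.1,[-1,0,23],0],[0.5,[-1,0,23],0],[0.6,[-1,0,23],0],[0.7,[-1,0,23],0],[0.7,[-1,0,23],0],[0.7,[-1,0,10],0],[0.7,[-1,0,-20],0],[0.7,[-1,0,-80],0]]' 15
python3 -m inch '[[1,[-41,430,-10],9],[1,[-41,430,-10],9],[1,[-41,430,-10],9],[1,[-41,430,-10],9],[1,[-41,430,-10],9],[1,[-41,430,-10],9],[1,[-41,430,-10],9],[1,[-41,430,-10],9],[1,[-41,430,-10],9],[1,[-41,430,-10],9]]' 25
python3 - <<'E'
from h import *
a=cams.capture("side");save("s5.png",cv2.resize(a[110:390,150:400],None,fx=2.1,fy=2.1,interpolation=cv2.INTER_CUBIC))
np.set_printoptions(precision=1,suppress=True)
b=cams.capture("top")
for c in ("side","top"):
    for d in cams.tip_of(c,"black_roller")[:2]: print(c,round(d["p"],2),np.array(d["uv"]),at(c,d["uv"],.01)[:2]*1000)
E
```

```text
clock: 15.8
ee_pos: [0.5503, 0.1959, 0.1315]
eef_rot: [0.0, 0.997, 0.078, -0.002]
ft_force: [0.5, -0.6, 1.0]
opening: 0.0614
clock: 17.05
ee_pos: [0.5784, -0.2331, 0.1418]
eef_rot: [-0.0, 1.0, 0.0, -0.0]
ft_force: [-1.0, 0.0, 0.0]
opening: 0.088
side 0.78 [264.8 347.4] [551.3 196.9]
side 0.2 [323.7 171.8] [ 458.2 -230. ]
top 0.88 [157.8 212.9] [545.6 190.5]
```

View pics/s5.png

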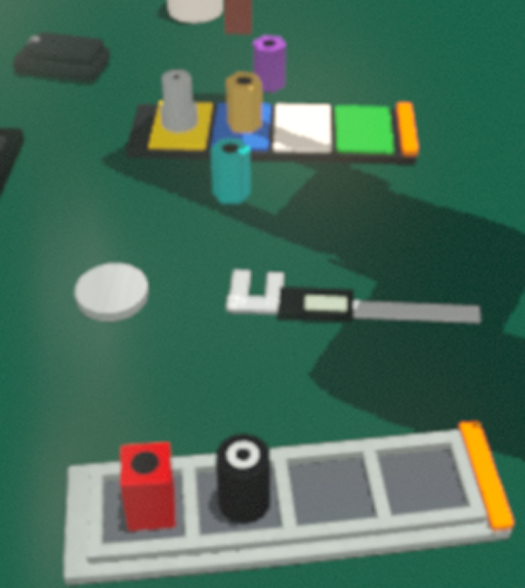

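The roller stands in the third pocket, crop (243,480), with red next to it. Next is the gold hex at crop (245,105).

```bash
python3 -m inch '[[1,[1,1,50],0],[1,[1,1,90],0],[1,[1,1,107],0],[1,[1,1,107],0],[0.7,[1,1,107],0],[0.5,[1,1,107],0],[0.1,[1,1,107],0],[0.1,[1,1,107],0],[0.1,[1,1,107],0],[0.1,[1,1,107],0],[0.1,[1,1,107],0],[0.1,[1,1,107],0],[0.1,[1,1,107],0],[0.1,[1,1,99],0],[0.1,[1,1,99],0]]' 30
```

```text
clock: 19.12
ee_pos: [0.5804, -0.2367, 0.0431]
eef_rot: [0.001, 1.0, -0.0, 0.001]
ft_force: [0.2, 0.8, -3.3]
opening: 0.0307
```

```bash
python3 -m inch '[[0.1,[0,0,-50],0],[0.1,[0,0,-100],0],[0.1,[-86,-423,-100],-9],[0.1,[-86,-423,-100],-9],[0.1,[-86,-423,-100],-9],[0.1,[-86,-423,-100],-9],[0.1,[-86,-423,-100],-9],[0.1,[-86,-423,-100],-9],[0.1,[-86,-423,-100],-9],[0.1,[-86,-423,-100],-9],[0.1,[-86,-423,-100],-9],[0.1,[-86,-423,-60],-9],[0.1,[-86,-423,-20],-9],[0.1,[-86,-423,-10],-9],[0.1,[-86,-423,-10],-9],[0.1,[-86,-423,-10],-9]]' 30
```

```text
clock: 21.12
ee_pos: [0.4954, 0.1871, 0.054]
eef_rot: [-0.0, 0.997, 0.078, 0.001]
ft_force: [0.5, 0.7, -2.4]
opening: 0.0306
```

```bash
python3 -m inch '[[0.1,[-1,0,10],0],[0.1,[-1,0,17],0],[0.1,[-1,0,20],0],[0.1,[-1,0,22],0],[0.1,[-1,0,23],0],[0.1,[-1,0,23],0],[0.1,[-1,0,23],0],[0.5,[-1,0,23],0],[0.6,[-1,0,23],0],[0.7,[-1,0,23],0],[0.7,[-1,0,23],0],[0.7,[-1,0,10],0],[0.7,[-1,0,-20],0],[0.7,[-1,0,-80],0]]' 30
python3 -m inch '[[1,[79,439,-10],9],[1,[79,439,-10],9],[1,[79,439,-10],9],[1,[79,439,-10],9],[1,[79,439,-10],9],[1,[79,439,-10],9],[1,[79,439,-10],9],[1,[79,439,-10],9],[1,[79,439,-10],9],[1,[79,439,-10],9]]' 30
python3 - <<'E'
from h import *
a=cams.capture("side");save("s6.png",cv2.resize(a[110:390,150:400],None,fx=2.1,fy=2.1,interpolation=cv2.INTER_CUBIC))
np.set_printoptions(precision=1,suppress=True)
b=cams.capture("top")
for c in ("side","top"):
    for d in cams.tip_of(c,"brass_hex")[:3]: print(c,round(d["p"],2),np.array(d["uv"]),at(c,d["uv"],.01)[:2]*1000)
    for d in cams.tip_of(c,"steel_step")[:1]: print(c,round(d["p"],2),np.array(d["uv"]),at(c,d["uv"],.014)[:2]*1000)
E
```

```text
clock: 22.88
ee_pos: [0.4912, 0.1866, 0.1327]
eef_rot: [0.0, 0.997, 0.078, -0.002]
ft_force: [1.4, 0.2, 0.8]
opening: 0.0614
clock: 24.12
ee_pos: [0.6386, -0.2323, 0.1427]
eef_rot: [-0.001, 1.0, 0.0, -0.001]
ft_force: [0.1, 0.1, -0.2]
opening: 0.088
side 0.92 [277.2 149.7] [ 558.4 -312.8]
side 0.87 [260.8 197.7] [ 581.3 -135.5]
side 0.81 [310.3 342.8] [489.9 187.1]
side 0.7 [234.6 165.6] [ 643.9 -238.3]
top 0.87 [160.1 242. ] [489.1 182.8]
top 0.54 [327.3 201.4] [ 576.7 -140.1]
```

View pics/s6.png

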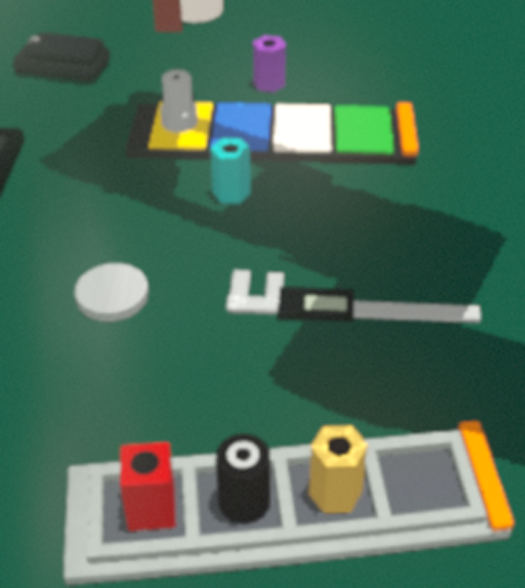

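The gold hex stands in the second pocket, crop (337,470). Now the steel piece at crop (178,100), gripping slightly higher, above its 18 mm step.

```bash
python3 -m inch '[[1,[2,2,50],0],[1,[2,2,90],0],[1,[2,2,106],0],[1,[2,2,106],0],[0.7,[2,2,106],0],[0.5,[2,2,106],0],[0.1,[2,2,106],0],[0.1,[2,2,106],0],[0.1,[2,2,106],0],[0.1,[2,2,106],0],[0.1,[2,2,106],0],[0.1,[2,2,106],0],[0.1,[2,2,106],0],[0.1,[2,2,98],0],[0.1,[2,2,98],0]]' 30
```

```text
clock: 26.3
ee_pos: [0.6418, -0.2368, 0.0452]
eef_rot: [0.0, 1.0, -0.0, 0.0]
ft_force: [0.2, -0.5, -2.6]
opening: 0.0277
```

```bash
python3 -m inch '[[0.1,[0,0,-50],0],[0.1,[0,0,-100],0],[0.1,[-207,-414,-100],-9],[0.1,[-207,-414,-100],-9],[0.1,[-207,-414,-100],-9],[0.1,[-207,-414,-100],-9],[0.1,[-207,-414,-100],-9],[0.1,[-207,-414,-100],-9],[0.1,[-207,-414,-100],-9],[0.1,[-207,-414,-100],-9],[0.1,[-207,-414,-100],-9],[0.1,[-207,-414,-100],-9],[0.1,[-207,-414,-60],-9],[0.1,[-207,-414,-20],-9],[0.1,[-207,-414,-10],-9],[0.1,[-207,-414,-10],-9],[0.1,[-207,-414,-10],-9]]' 30
```

```text
clock: 28.42
ee_pos: [0.4361, 0.1779, 0.0558]
eef_rot: [-0.0, 0.997, 0.078, 0.001]
ft_force: [0.1, -1.3, -2.5]
opening: 0.0279
```

```bash
python3 -m inch '[[0.1,[-1,0,10],0],[0.1,[-1,0,17],0],[0.1,[-1,0,20],0],[0.1,[-1,0,22],0],[0.1,[-1,0,23],0],[0.1,[-1,0,23],0],[0.1,[-1,0,23],0]]' 30
python3 -m inch '[[0.5,[0,0,0],0],[0.6,[0,0,0],0],[0.7,[0,0,0],0],[0.7,[0,0,0],0],[0.7,[0,0,-10],0],[0.7,[0,0,-40],0],[0.7,[0,0,-110],0],[1,[0,220,-120],0],[1,[0,220,-120],0],[1,[0,220,-120],0],[1,[0,220,-120],0],[1,[0,220,-120],0],[1,[0,220,-120],0]]'
python3 - <<'E'
from h import *
a=cams.capture("side");b=cams.capture("top");save("s7.png",np.hstack([cv2.resize(a[230:390,160:400],(480,320)),cv2.resize(b[140:310,115:235],(226,320))]))
np.set_printoptions(precision=1,suppress=True)
c,y=np.array([523,193]),np.radians(9);Rm=np.array([[np.cos(y),np.sin(y)],[-np.sin(y),np.cos(y)]])
print(robot.observe()["ee_pos"],robot.observe()["ft_force"])
for n in ["steel_step","brass_hex","black_roller","red_block"]:
  for cam in ("side","top"):
    for d in cams.tip_of(cam,n)[:3]:
        p=at(cam,d["uv"],.01)[:2]*1000
        if p[1]>100: print(n,cam,round(d["p"],2),Rm@(p-c))
E
```

```text
clock: 29.3
ee_pos: [0.4335, 0.1779, 0.0325]
eef_rot: [-0.0, 0.997, 0.078, 0.0]
ft_force: [-2.5, -0.7, 9.9]
opening: 0.0278
clock: 30.92
ee_pos: [0.4674, -0.0389, 0.1518]
eef_rot: [-0.0, 0.997, 0.078, -0.0]
ft_force: [-0.1, -0.1, 0.2]
opening: 0.0881
[ 0.5 -0.   0.2] [-0.6 -0.1 -0. ]
steel_step side 0.93 [-84.2  -4.2]
brass_hex side 0.68 [-32.7  -1. ]
brass_hex top 0.77 [-29.8  -1.4]
black_roller side 0.85 [28.   0.4]
black_roller top 0.66 [27.  -2.6]
red_block side 0.92 [87.   0.9]
red_block top 0.74 [23.7 -6.3]
red_block top 0.68 [86.3  3.6]
```

View pics/s7.png

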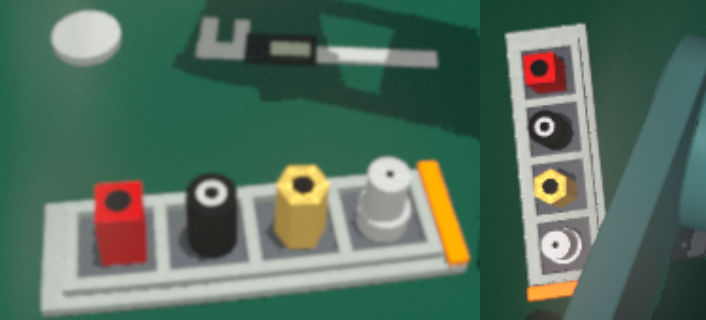

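All four stand upright and centred, from the mark (right): steel (390,200), hex (302,205), roller (212,215), red (120,220). The gripper is clear, so I'm handing in.

```bash
python3 -c "
from workcell import robot
print(robot.close_job())"
```

```text
the job is handed in; nothing more can be done
None
```

I moved all four samples to the grey rack in reverse order and handed the job in at about 31 s of the 106 s allowed. From the grey rack's mark they now stand steel step, brass hex, roller, red block.

- **Position:** In the last pictures all four stood upright in their pockets. The networks put each within about 6 mm of its pocket centre on both rack axes, against the 14 mm allowed. The gripper was open and clear.
- **Placing:** I lowered each sample to its pocket floor before opening the gripper. The red block and steel step showed contact forces of about 7 and 10 N as they touched down. I did not read the force for the other two.
- **Checks that disagreed:**
  - The top camera gave one false "red_block" hit at the roller's pocket.
  - The steel step's final position was confirmed numerically by the side camera only.
  - The two cameras differed by up to about 9 mm on where the roller stood when checked just after placing, but by only 3 mm at the end.

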